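Show which reagent bottle was left open and which cap belongs on it

TASK

One of the three reagent bottles in the white tray was left without its cap; show the class which. Point down from straight above at the mouth of the open bottle, fingertips about 2 to 3 cm above it, for two full seconds, and then in the same way at the loose cap that fits it (the wide one, like the caps on the closed bottles). Do not touch or move anything and do not point at the other bottles or the narrow cap, even in passing; finish with the fingertips raised at least 20 cm above the bench.

Things in the scene. Friction and masses are not known exactly. Their poses are not given: they have to be found in the camera images.
- tray: fixed open white plastic tray, 170 x 360 mm outside, walls 45 mm high and 4 mm thick, floor 4 mm thick; lies on the bench with its long side along its own y. Origin: centre of its underside, z up. The three bottles stand in a row along its long side, in any order, about 115 mm apart
- open_bottle: amber glass screw-neck reagent bottle standing upright in the tray: round body 66 mm across up to 62 mm height, shoulder narrowing to a neck 40 mm across at 80 mm; a paper label patch on one side. Origin: centre of its underside, z up. This one has NO cap: the open mouth, 34 mm inside, is at 105 mm
- open_bottle_mouth (a point): centre of the open bottle's mouth, level with its rim, 105 mm above the bottle's underside (about 109 mm above the bench)
- closed_bottle_1: amber glass screw-neck reagent bottle standing upright in the tray: round body 66 mm across up to 62 mm height, shoulder narrowing to a neck 40 mm across at 80 mm; a paper label patch on one side. Origin: centre of its underside, z up. Its ribbed blue cap, 51 mm across, is on; cap top at 110 mm
- closed_bottle_1_top (a point): centre of the top of the cap of closed bottle 1 (about 114 mm above the bench)
- closed_bottle_2: amber glass screw-neck reagent bottle standing upright in the tray: round body 66 mm across up to 62 mm height, shoulder narrowing to a neck 40 mm across at 80 mm; a paper label patch on one side. Origin: centre of its underside, z up. Same as closed bottle 1, with its cap on
- closed_bottle_2_top (a point): centre of the top of the cap of closed bottle 2 (about 114 mm above the bench)
- wide_cap: loose ribbed blue screw cap lying on the bench to the robot's right of the tray, top up: 51 mm across, 27 mm high; the one that fits the open bottle. Origin: centre of its underside, z up
- wide_cap_top (a point): centre of the top of the wide cap, 27 mm above the bench
- narrow_cap: loose ribbed blue screw cap of the same look but only 28 mm across, 22 mm high, also on the bench to the right of the tray, at least 95 mm from the wide one; fits none of the bottles. Origin: centre of its underside
- narrow_cap_top (a point): centre of the top of the narrow cap, 22 mm above the bench
- dropper_bottle: bystander: small amber dropper bottle with black rubber bulb, 38 mm across, 96 mm high, on the bench beyond the caps. Origin: centre of its underside
- beaker: bystander: clear glass beaker, 68 mm across at the rim, 85 mm high, on the bench. Origin: centre of its underside
- dish: bystander: low clear glass dish, 72 mm across, 22 mm high, with orange-brown marble chips, on the bench beyond the tray. Origin: centre of its underside
Not all that is in view belongs to the job. What is shaped like the open_bottle but purple is not meant.

How it is judged:
By the outcome, as a careful person would: the job done as asked, in the order asked, and still so for the second after the job is handed in, with the robot touching nothing.
It also fails if it takes over 43 s, if anything falls off the work surface, if the arm or the gripper's body presses on something with over 40 N, if the wrist force passes 120 N, or if a joint passes its speed limit or range.

ROBOT

A 7-joint arm with a two-finger parallel gripper is mounted at the origin on the work surface. World frame = base frame: x ahead of the robot, y to its left, z up, the work surface at z = 0. Lengths are in m, angles in rad, forces in N, time in s.
With the tool pointing down it reaches from about 0.425 to 0.925 m from the base axis. Payload 6.8 kg.
Tool frame: the origin (TCP) lies midway between the tips of the shut fingers; the grasp point (between the pads) lies r.grasp_offset behind it (r.grasp_offset is the distance from the TCP to the grasp point, in m); z points along the fingers, y is the direction in which the jaws open and shut (so a half turn about z gives the same grasp; the last joint's range is limited). The gripper opens to 85 mm and grips with 20 to 120 N. Pads are 22 mm wide; open, the fingers measure 114 mm over their backs; the gripper's body (76 mm by 85 mm) begins 54 mm behind the grasp point. The pads swing forward as they close: fully open they stand 13 mm farther back than shut.
Start: joints at [-1.212, 0.477, 0.022, 1.555, -0.011, 1.109, -0.083], TCP at [0.304, 0.603, 0.231] pointing down, gripper open.
Joint ranges: [-2.96, 2.96], [-0.34, 2.1], [-1.41, 1.46], [0.24, 2.44], [-1.37, 4.51], [0.17, 1.92], [-2.96, 2.96]. Speed limits (rad/s): [2.39, 2.39, 3.14, 3.14, 3.14, 3.14, 3.14].

INTERFACE

Orientations are given as a rotation vector (axis times angle).
In Python, from bench import r gives the robot as it stands. The module is installed in compiled form; this text tells all that it offers.
- The arm moves only by the tool send_rows, never from a script. Its argument "moves" is one flat list of numbers, 4 for each row, row after row: the shift along the tool's x, y, z in mm, then the turn about the tool's z in degrees. A call has 1 to 8 rows; each row is the pose to reach, as a shift and turn from the pose commanded when the call began, along the tool's axes at that moment; what a row does not reach only later rows make up. A row lasts 1/8 s, in which the tool goes at most 62.5 mm and 10.7 degrees, less where a joint would pass 70% of its speed; a pose out of reach is approached as far as the arm can. A call with a gripper value outside its range is refused whole. "hand" is the closure, from 0 (fully open) to 1 (shut), set as the call begins (left out, the last holds). The fingers move at their own pace and stop on an object; "newtons" is the grip in N (left out, the last holds). Time passes only in rows, so rows that repeat a pose let the fingers close. It gives the time, the measured TCP pose, the force and the opening at its end, in the units of the state.
- r.get_obs(): the state, without advancing time (a new reading comes with each control period).
- r.grab_frame(name): name is "scene" or "side" or "wrist"; returns a dict with "img" (420x560x3 uint8, red, green, blue), "mtx" (3x3 intrinsics, pixels), "D" ([k1, k2, p1, p2, k3] as OpenCV has them; the pictures are not rectified), "world_to_cam" (4x4, takes a point from world to camera coordinates). Camera axes: x right, y up, looking along -z (the intrinsics and any distortion apply to the point x, -y, -z); pixel columns grow to the right and rows downward; lengths in m; the calibration is good to about 2 mm. A picture is of the moment at which its call begins. There is no depth.
- r.hand_in(): hands the job in, once; it reports no verdict.
The state is a dict: "clock": time; "joints": joint angles; "qvel": joint speeds; "tau": joint torques, N m; "tcp_pos": TCP position; "orientation": TCP orientation; "contact_force": force on the tool from outside, world axes, zero at the start; "moment": the same for the moment, N m; "grip_width": finger opening in m.
Only numpy, scipy, OpenCV 4.12 (cv2) and the standard library are available. Lean on these libraries where they do the work, as an engineer would, in place of code of your own. Each camera call takes 0.05 s, during which the arm holds its last target.

## Working session

There is one attempt and no reset: what is moved stays moved. The work goes in short steps, Python scripts to look and compute and a tool call to move; the robot and the scene stay as the last step left them, time stands still between calls to the robot, and variables do not carry over. Pictures are saved under pics/ and viewed, and the job is handed in when it is done.

Besides the shell and the picture viewer there is one more tool, called after "Request:" by a JSON object that holds its "fn" and its "kwargs". send_rows: Moves the arm, as the interface text tells. Its arguments: {"type":"object","properties":{"moves":{"type":"array"},"hand":{"type":"number"},"newtons":{"type":"number"}},"required":["moves"]}

```bash
mkdir -p pics; python3 - <<'E'
from bench import r
import cv2
o=r.get_obs()
print(o['clock'],o['tcp_pos'],o['orientation'],o['grip_width'],r.grasp_offset)
import pickle
for n in("scene","side","wrist"):
    f=r.grab_frame(n);pickle.dump(dict(f),open(n+'.pkl','wb'))
    cv2.imwrite(f'pics/{n}0.png',f['img'][:,:,::-1])
    print(n,f['mtx'].tolist(),f['D'],f['world_to_cam'].round(3).tolist())
E
```

```text
0.0 [0.30353265 0.60223311 0.23030936] [-7.26553279e-01 -3.05615030e+00  2.88064921e-03] 0.0855132004431577 0.0187
scene [[476.7864606597193, 0.0, 272.24886089278027], [0.0, 476.7864606597193, 204.10470131773494], [0.0, 0.0, 1.0]] [0.04178947 0.         0.         0.         0.        ] [[-0.866, 0.5, 0.002, 0.52], [-0.278, -0.485, 0.829, 0.072], [0.416, 0.717, 0.559, -1.417], [0.0, 0.0, 0.0, 1.0]]
side [[435.07037885897387, 0.0, 274.5770270795682], [0.0, 435.07037885897387, 208.9442625020062], [0.0, 0.0, 1.0]] [0.01143105 0.         0.         0.         0.        ] [[0.833, -0.553, 0.011, -0.478], [0.418, 0.642, 0.642, -0.296], [-0.362, -0.53, 0.766, -0.694], [0.0, 0.0, 0.0, 1.0]]
wrist [[344.37833383538265, 0.0, 278.9434507292176], [0.0, 344.37833383538265, 203.74207612259355], [0.0, 0.0, 1.0]] [-0.06442284  0.          0.          0.          0.        ] [[0.45, 0.893, -0.003, -0.675], [-0.862, 0.433, -0.264, 0.035], [-0.235, 0.121, 0.965, -0.378], [0.0, 0.0, 0.0, 1.0]]
```

View pics/scene0.png

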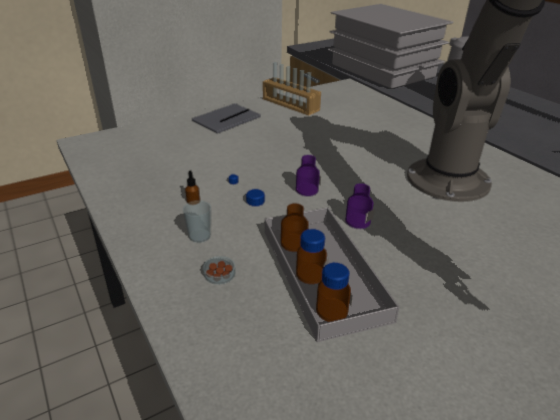

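View pics/side0.png

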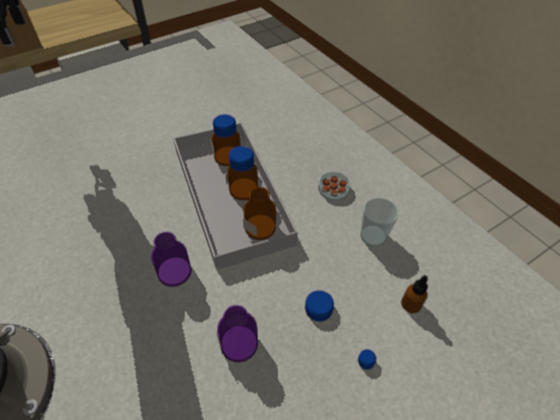

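View pics/wrist0.png

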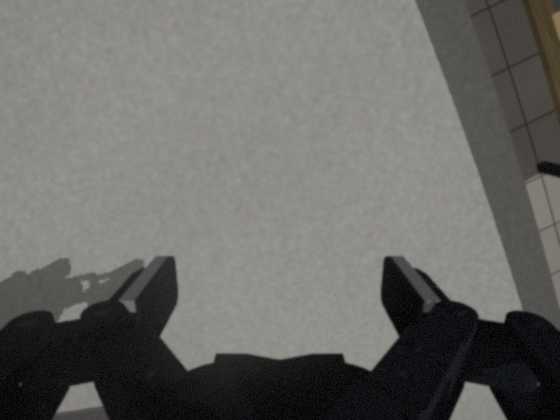

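The scene view shows the tray with the uncapped amber bottle nearest the caps: mouth at about (295,210) in scene and (259,193) in side. The closed bottles have blue caps at (312,240) and (336,275) in scene. The wide cap is at (256,198) scene / (319,305) side, and the narrow one at (233,179) / (367,359). The wrist view shows only bare bench.

Look-alikes in scene pixels:
- **Bottle:** two purple bottles at (308,160) and (361,190), two closed bottles, and the dropper at (192,190).
- **Cap:** the narrow cap at (233,179) and the caps fitted on the closed bottles.

I choose the amber uncapped bottle and the larger loose cap.

```bash
cat >h.py <<'E'
import numpy as np,cv2,pickle
def ld(n): return pickle.load(open(n+'.pkl','rb'))
def ray(f,p):
    u=cv2.undistortPoints(np.array([[p]],float),f['mtx'],np.array(f['D']))[0,0]
    d=np.array([u[0],-u[1],-1.]); W=f['world_to_cam'];R=W[:3,:3]
    return -R.T@W[:3,3], R.T@d
def onz(f,p,z):
    c,d=ray(f,p); return c+d*(z-c[2])/d[2]
def proj(f,P):
    W=f['world_to_cam'];c=W[:3,:3]@np.array(P)+W[:3,3]
    return cv2.projectPoints(np.array([[c[0],-c[1],-c[2]]]),np.zeros(3),np.zeros(3),f['mtx'],np.array(f['D']))[0][0,0]
def tri(a,b):
    (c1,d1),(c2,d2)=a,b
    A=np.c_[d1,-d2];s=np.linalg.lstsq(A,c2-c1,rcond=None)[0]
    p,q=c1+d1*s[0],c2+d2*s[1];return (p+q)/2,np.linalg.norm(p-q)
E
python3 - <<'E'
from h import *
S,T=ld('scene'),ld('side')
for n,f in(('scene',S),('side',T)):
    h=cv2.cvtColor(f['img'],cv2.COLOR_RGB2HSV)
    m=cv2.inRange(h,(100,150,40),(122,255,255))
    k,l,st,c=cv2.connectedComponentsWithStats(m)
    for i in range(1,k):
        if st[i,4]>25: print(n,'blue',st[i],c[i].round(1),[onz(f,c[i],z).round(3)[:2].tolist() for z in(.0115,.0135,.1)])
a=S['img'][195:265,260:345];b=T['img'][170:250,225:310]
cv2.imwrite('pics/crop1.png',np.hstack([cv2.resize(a,(400,400),interpolation=cv2.INTER_CUBIC),cv2.resize(b,(400,400),interpolation=cv2.INTER_CUBIC)])[:,:,::-1])
E
```

```text
scene blue [229 175   9   9  68] [233.  178.9] [[0.559, -0.303], [0.56, -0.3], [0.62, -0.168]]
scene blue [246 190  18  16 238] [254.9 197.2] [[0.549, -0.185], [0.551, -0.182], [0.612, -0.065]]
scene blue [301 230  24  22 448] [312.1 240.4] [[0.52, 0.052], [0.521, 0.055], [0.586, 0.143]]
scene blue [322 263  27  26 569] [335.2 275.5] [[0.545, 0.181], [0.547, 0.183], [0.609, 0.256]]
side blue [213 115  23  22 404] [224.2 125.5] [[0.655, 0.354], [0.654, 0.351], [0.607, 0.255]]
side blue [229 146  24  25 485] [241.  158.2] [[0.629, 0.227], [0.628, 0.225], [0.585, 0.144]]
side blue [306 291  27  30 653] [319.  305.4] [[0.55, -0.182], [0.55, -0.182], [0.516, -0.214]]
side blue [359 350  16  19 242] [366.6 358.8] [[0.557, -0.303], [0.556, -0.303], [0.522, -0.32]]
```

View pics/crop1.png

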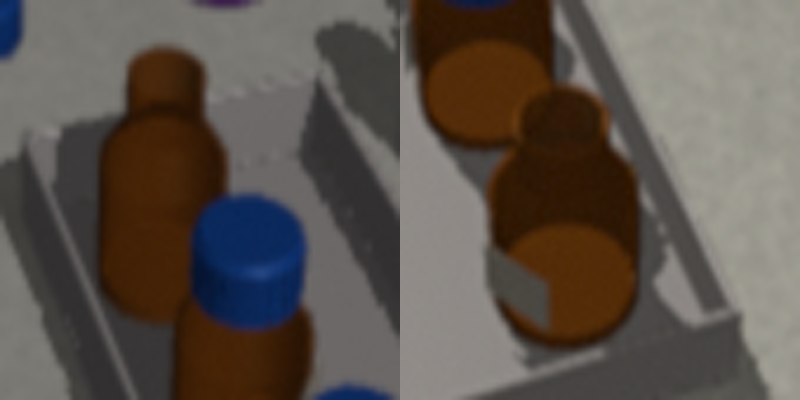

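The crop shows the left and right views of the same bottle: amber, no cap, open neck rim at about (295.5,207) in scene and (259.6,193.5) in side. Next I triangulate it.

```bash
python3 - <<'E'
from h import *
from scipy.spatial.transform import Rotation as Ro
S,T=ld('scene'),ld('side')
print('mouth',tri(ray(S,(295.5,207)),ray(T,(259.6,193.5))),onz(S,(295.5,207),.109),onz(T,(259.6,193.5),.109))
w=tri(ray(S,(254.9,197.2)),ray(T,(319,305.4)));print('wide',w)
print('narrow',tri(ray(S,(233,178.9)),ray(T,(366.6,358.8))))
for z in((335.2,275.5),(224.2,125.5)),((312.1,240.4),(241,158.2)): print('closed',tri(ray(S,z[0]),ray(T,z[1])))
R=Ro.from_rotvec([-7.26553279e-01,-3.05615030e+00,2.88064921e-03]).as_matrix();print(R.round(4))
# purple
for n,f in(('scene',S),('side',T)):
    h=cv2.cvtColor(f['img'],cv2.COLOR_RGB2HSV);m=cv2.inRange(h,(130,100,30),(155,255,255))
    k,l,st,c=cv2.connectedComponentsWithStats(m)
    for i in range(1,k):
        if st[i,4]>60: print(n,'purple',st[i],onz(f,c[i],.05).round(3))
# cap width
print(np.linalg.norm(onz(S,(246,197),.02)-onz(S,(264,197),.02)),np.linalg.norm(onz(S,(229,179),.02)-onz(S,(238,179),.02)))
E
```

```text
mouth (array([0.55872015, 0.0318096 , 0.11055447]), np.float64(0.001964097670599754)) [0.55661943 0.030413   0.109     ] [0.560265   0.03245936 0.109     ]
wide (array([ 0.55009445, -0.18240842,  0.0131711 ]), np.float64(0.0009872434809373397))
narrow (array([ 0.55785687, -0.30320571,  0.01110453]), np.float64(0.0010677007453435122))
closed (array([0.60791063, 0.25582478, 0.09937599]), np.float64(0.00022255731789690134))
closed (array([0.58544647, 0.14365317, 0.09992241]), np.float64(0.0013091276102283017))
[[-8.93e-01  4.50e-01 -7.00e-04]
 [ 4.50e-01  8.93e-01 -1.70e-03]
 [-2.00e-04 -1.80e-03 -1.00e+00]]
scene purple [296 155  23  41 746] [ 0.4   -0.153  0.05 ]
scene purple [346 184  28  44 880] [0.368 0.036 0.05 ]
side purple [ 151  233   40   53 1541] [0.362 0.029 0.05 ]
side purple [ 218  306   40   56 1723] [ 0.392 -0.163  0.05 ]
0.049068489444440096 0.025990896287727244
```

The measurements agree with the description: mouth height 0.1106 m (0.109 expected), bottle spacing 115 mm, and cap widths of about 49 and 26 mm. Targets are the mouth at (0.560, 0.032) and the wide cap at (0.550, −0.182). I'll approach on the robot's side of the tray, clear of the closed bottles, with the fingers shut.

Request:
{"fn": "send_rows", "kwargs": {"moves": [-10,-11,-10,0,-30,-33,-20,0,-58,-64,-30,0,-86,-95,-40,0,-114,-126,-50,0,-142,-156,-60,0,-170,-187,-70,0,-196,-216,-70,0], "hand": 1}}

```text
clock: 1.15
tcp_pos: [0.3824, 0.3194, 0.3028]
orientation: [0.729, 3.055, 0.003]
contact_force: [0.7, 0.4, 0.2]
grip_width: -0.0002
```

```bash
python3 - <<'E'
from bench import r
o=r.get_obs()
print(o['clock'],o['tcp_pos'],o['orientation'],o['joints'].round(3) if hasattr(o['joints'],'round') else o['joints'],o['grip_width'])
E
```

```text
1.15 [0.38242861 0.31943132 0.30283804] [0.72851299 3.05474845 0.00334095] [-0.93   0.113  0.119  1.886 -0.015  1.141  0.297] -0.00016211929184577558
```

Request:
{"fn": "send_rows", "kwargs": {"moves": [-15,-16,0,0,-43,-47,0,0,-71,-78,0,0,-99,-109,0,0,-127,-140,0,0,-155,-171,0,0,-183,-200,0,0,-196,-215,0,0]}}

```text
clock: 2.15
tcp_pos: [0.4597, 0.0382, 0.3019]
orientation: [0.733, 3.054, 0.001]
contact_force: [-0.7, 0.4, -0.1]
grip_width: 0.0001
```

Request:
{"fn": "send_rows", "kwargs": {"moves": [-20,9,0,0,-45,20,0,0,-70,30,0,0,-92,40,0,0,-92,40,0,0,-92,40,0,0]}}

```text
clock: 2.9
tcp_pos: [0.559, 0.0352, 0.3014]
orientation: [-0.728, -3.055, -0.0]
contact_force: [0.6, 0.1, -0.5]
grip_width: -0.0001
```

```bash
python3 - <<'E'
from bench import r
import cv2,pickle
from h import *
o=r.get_obs();print(o['clock'],o['tcp_pos'])
for n in("wrist","side"):
    f=r.grab_frame(n);pickle.dump(dict(f),open(n+'2.pkl','wb'))
    im=f['img'][:,:,::-1].copy()
    if n=="wrist": 
        print(proj(f,(.560,.032,.109)))
    cv2.imwrite(f'pics/{n}2.png',im)
E
```

```text
2.9 [0.55901139 0.03519473 0.30143976]
[275.6224368 181.8701098]
```

View pics/wrist2.png

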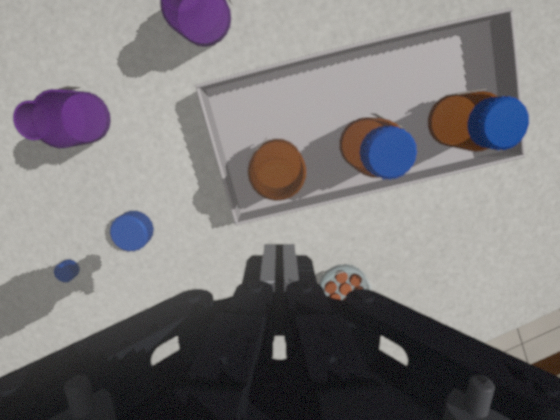

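View pics/side2.png

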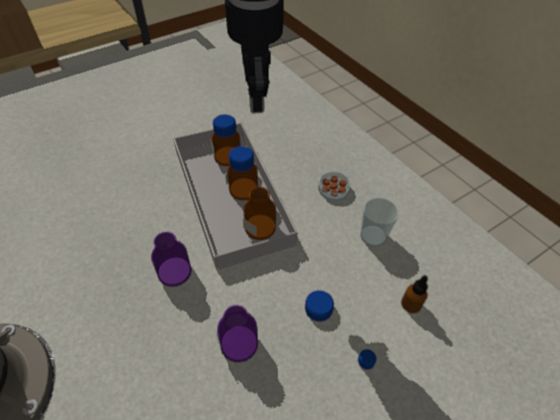

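The wrist view shows the open bottle under the gripper at (277,170), with the predicted mouth at (276,182). In the side view the gripper is well above it and nothing has been disturbed. I'll check the rim in a close crop.

```bash
python3 - <<'E'
from h import *
W=ld('wrist2');a=W['img'][130:215,235:320]
a=cv2.convertScaleAbs(cv2.resize(a,(595,595),interpolation=cv2.INTER_CUBIC),alpha=1.8)
cv2.imwrite('pics/crop2.png',a[:,:,::-1])
g=[onz(W,(x,y),.109).round(4) for x,y in((277,181),(277,185),(280,181))];print(g)
E
```

```text
[array([0.5598, 0.0336, 0.109 ]), array([0.5634, 0.0318, 0.109 ]), array([0.5612, 0.0363, 0.109 ])]
```

View pics/crop2.png

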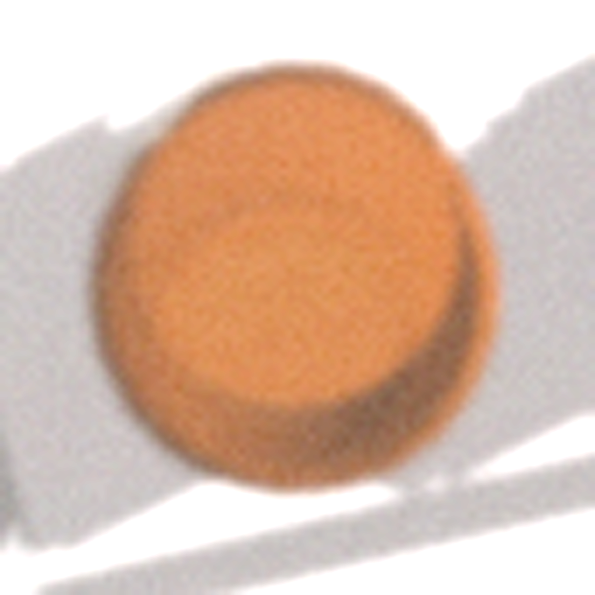

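The crop shows the neck and shoulder concentric within the body, centred at about (277,170), and the position agrees to a few mm. I'll descend to z≈0.134, which is 2.5 cm above the mouth.

Request:
{"fn": "send_rows", "kwargs": {"moves": [-2,-2,15,0,-2,-2,45,0,-2,-2,75,0,-2,-2,105,0,-2,-2,130,0,-2,-2,150,0,-2,-2,162,0,-2,-2,167,0]}}

```text
clock: 4.0
tcp_pos: [0.5604, 0.033, 0.1335]
orientation: [-0.727, -3.055, 0.001]
contact_force: [0.4, -0.2, -0.9]
grip_width: 0.0001
```

```bash
python3 - <<'E'
from bench import r
import cv2
o=r.get_obs();print(o['clock'],o['tcp_pos'])
a=r.grab_frame("scene")['img'][150:290,210:380];b=r.grab_frame("side")['img'][80:280,170:370]
cv2.imwrite('pics/p1.png',cv2.hconcat([cv2.resize(a,(400,330)),cv2.resize(b,(400,330))])[:,:,::-1])
E
```

```text
4.0 [0.5603597  0.03297325 0.13349844]
```

View pics/p1.png

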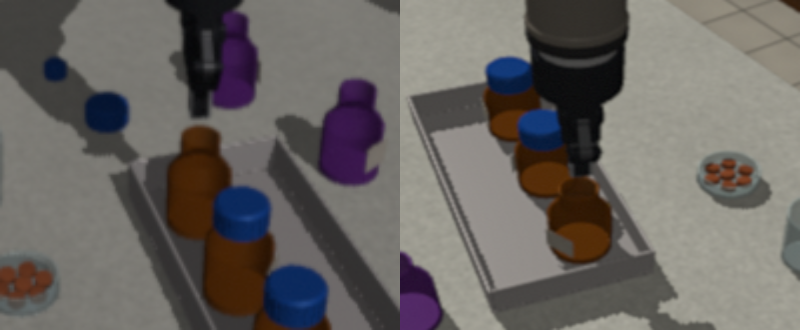

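Both views show the fingertips centred just above the open mouth: scene crop tip (200,112), mouth (200,138). I'll hold for more than 2.5 s.

Request:
{"fn": "send_rows", "kwargs": {"moves": [0,0,0,0,0,0,0,0,0,0,0,0,0,0,0,0,0,0,0,0,0,0,0,0,0,0,0,0,0,0,0,0]}}

```text
clock: 5.1
tcp_pos: [0.5609, 0.0331, 0.1343]
orientation: [-0.727, -3.056, 0.0]
contact_force: [0.0, -0.2, -0.9]
grip_width: -0.0002
```

Request:
{"fn": "send_rows", "kwargs": {"moves": [0,0,0,0,0,0,0,0,0,0,0,0,0,0,0,0,0,0,0,0,0,0,0,0,0,0,0,0,0,0,0,0]}}

```text
clock: 6.1
tcp_pos: [0.5609, 0.0332, 0.1343]
orientation: [-0.727, -3.056, -0.0]
contact_force: [0.3, -0.6, -0.1]
grip_width: -0.0002
```

Request:
{"fn": "send_rows", "kwargs": {"moves": [0,0,0,0,0,0,0,0,0,0,0,0,0,0,0,0,0,0,0,0,0,0,0,0]}}

```text
clock: 6.85
tcp_pos: [0.5609, 0.0331, 0.1343]
orientation: [-0.727, -3.056, -0.0]
contact_force: [0.1, -0.3, 0.9]
grip_width: -0.0005
```

Request:
{"fn": "send_rows", "kwargs": {"moves": [0,0,-10,0,0,0,-35,0,0,0,-65,0,0,0,-95,0,0,0,-125,0,0,0,-145,0,0,0,-150,0]}}

```text
clock: 7.72
tcp_pos: [0.5616, 0.033, 0.2862]
orientation: [0.726, 3.054, 0.002]
contact_force: [-0.3, -0.3, -0.9]
grip_width: 0.0
```

Request:
{"fn": "send_rows", "kwargs": {"moves": [-7,-16,0,0,-21,-48,0,0,-36,-82,0,0,-51,-116,0,0,-66,-150,0,0,-79,-180,0,0,-87,-197,0,0,-87,-197,0,0]}}

```text
clock: 8.72
tcp_pos: [0.5484, -0.1848, 0.2833]
orientation: [-0.733, -3.053, 0.002]
contact_force: [-0.2, 1.6, 0.4]
grip_width: 0.0003
```

```bash
python3 - <<'E'
from bench import r
from h import *
o=r.get_obs();print(o['clock'],o['tcp_pos'])
f=r.grab_frame("wrist")
h=cv2.cvtColor(f['img'],cv2.COLOR_RGB2HSV);m=cv2.inRange(h,(100,150,40),(122,255,255))
k,l,st,c=cv2.connectedComponentsWithStats(m)
for i in range(1,k):
    if st[i,4]>60: print(st[i],c[i].round(1),onz(f,c[i],.024).round(4))
cv2.imwrite('pics/w3.png',f['img'][:,:,::-1])
E
```

```text
8.725 [ 0.548377   -0.18476008  0.28333593]
```

View pics/w3.png

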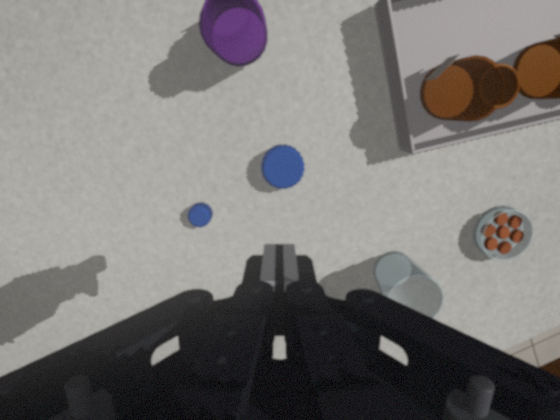

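The wide cap is at (283,166) and the narrow one at (200,215). The open bottle's mouth is also visible from here, at (500,87). My blue mask missed in this lighting, so I'll use the pixels I read by eye.

```bash
python3 - <<'E'
from bench import r
from h import *
f=r.grab_frame("wrist")
print(onz(f,(283,166.5),.025),onz(f,(500,87),.109),onz(f,(200,215),.02),r.get_obs()['tcp_pos'])
E
```

```text
[ 0.54895279 -0.17693874  0.025     ] [0.55948504 0.0358796  0.109     ] [ 0.55717881 -0.29580905  0.02      ] [ 0.54938793 -0.18173283  0.28350113]
```

The wrist reading is within 5 mm of the two-view fix, and the open-mouth position is confirmed as well. The TCP is over the wide cap, so I'll go down to 0.052 m.

Request:
{"fn": "send_rows", "kwargs": {"moves": [0,0,15,0,0,0,50,0,0,0,90,0,0,0,130,0,0,0,165,0,0,0,195,0,0,0,218,0,0,1,231,0]}}

```text
clock: 9.82
tcp_pos: [0.5493, -0.1798, 0.0512]
orientation: [-0.724, -3.054, -0.0]
contact_force: [0.7, 0.1, 0.5]
grip_width: -0.0003
```

```bash
python3 - <<'E'
from bench import r
import cv2
o=r.get_obs();print(o['clock'],o['tcp_pos'])
a=r.grab_frame("scene")['img'][130:270,190:360];b=r.grab_frame("side")['img'][200:400,220:420]
cv2.imwrite('pics/p2.png',cv2.hconcat([cv2.resize(a,(400,330)),cv2.resize(b,(400,330))])[:,:,::-1])
print(r.get_obs()['tcp_pos'])
E
```

```text
9.825 [ 0.54928256 -0.17981199  0.05122655]
[ 0.5493621  -0.17992403  0.05165825]
```

View pics/p2.png

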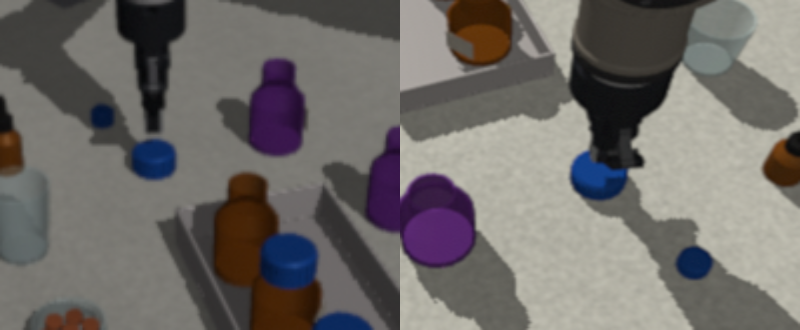

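The scene view has the tip (153,128) right over the cap (154,158). In the side view the tip sits a little to the right, so I'll check that against the projection.

```bash
python3 - <<'E'
from h import *
T=ld('side');S=ld('scene')
for P in((.5494,-.18,.052),(.550,-.182,.027),(.550,-.182,.052)):
  p=proj(T,P);q=proj(S,P); print('side crop',(p-[220,200])*[2,1.65]+[400,0],'scene crop',(q-[190,130])*[400/170,330/140])
E
```

```text
side crop [600.20820624 155.07551324] scene crop [154.05057065 130.93630612]
side crop [599.56731844 167.58394005] scene crop [153.15137609 148.62226371]
side crop [602.15754184 156.2137875 ] scene crop [152.76457038 130.27589546]
```

```bash
python3 - <<'E'
from bench import r
from h import *
f=r.grab_frame("side");a=f['img'][250:330,285:365]
a=cv2.convertScaleAbs(cv2.resize(a,(560,560),interpolation=cv2.INTER_CUBIC),alpha=2)
p=(proj(f,(.5494,-.18,.052))-[285,250])*7
cv2.circle(a,(int(p[0]),int(p[1])),4,(255,0,0),-1);cv2.imwrite('pics/p3.png',a[:,:,::-1])
E
```

```text
(no output)
```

View pics/p3.png

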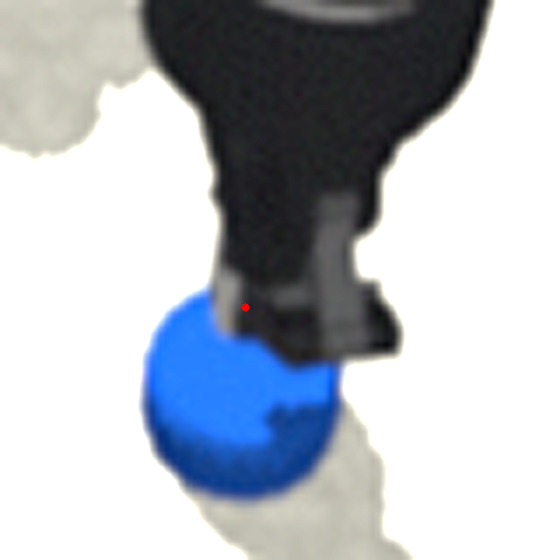

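The projected TCP (red) falls on the pad tips, over the cap. The part to the right is the higher finger linkage. I'll hold, then rise.

Request:
{"fn": "send_rows", "kwargs": {"moves": [0,0,0,0,0,0,0,0,0,0,0,0,0,0,0,0,0,0,0,0,0,0,0,0,0,0,0,0,0,0,0,0]}}

```text
clock: 10.98
tcp_pos: [0.5504, -0.1811, 0.0533]
orientation: [-0.727, -3.056, -0.0]
contact_force: [0.4, 0.4, 0.1]
grip_width: 0.0002
```

Request:
{"fn": "send_rows", "kwargs": {"moves": [0,0,0,0,0,0,0,0,0,0,0,0,0,0,0,0,0,0,0,0,0,0,0,0,0,0,0,0,0,0,0,0]}}

```text
clock: 11.98
tcp_pos: [0.5504, -0.181, 0.0533]
orientation: [-0.727, -3.056, -0.0]
contact_force: [-0.0, -0.8, -0.4]
grip_width: -0.0002
```

Request:
{"fn": "send_rows", "kwargs": {"moves": [0,0,0,0,0,0,0,0,0,0,0,0,0,0,0,0,0,0,0,0,0,0,0,0]}}

```text
clock: 12.72
tcp_pos: [0.5504, -0.1811, 0.0533]
orientation: [0.727, 3.056, 0.0]
contact_force: [0.2, 0.8, -0.3]
grip_width: 0.0002
```

Request:
{"fn": "send_rows", "kwargs": {"moves": [0,0,-10,0,0,0,-40,0,0,0,-80,0,0,0,-120,0,0,0,-160,0,0,0,-200,0,0,0,-230,0,0,0,-250,0]}}

```text
clock: 13.72
tcp_pos: [0.5506, -0.1814, 0.3058]
orientation: [0.727, 3.054, 0.001]
contact_force: [0.1, -0.3, -1.1]
grip_width: -0.0001
```

Request:
{"fn": "send_rows", "kwargs": {"moves": [0,0,0,0,0,0,0,0,0,0,0,0,0,0,0,0]}}

```text
clock: 14.22
tcp_pos: [0.55, -0.1809, 0.3025]
orientation: [-0.726, -3.055, 0.0]
contact_force: [-0.1, 0.3, 0.6]
grip_width: 0.0003
```

```bash
python3 - <<'E'
from bench import r
import cv2,numpy as np
from h import *
f=r.grab_frame("side");cv2.imwrite('pics/end.png',f['img'][:,:,::-1])
print(r.get_obs()['clock'],r.get_obs()['tcp_pos'])
for n in("scene","side"):
    f=r.grab_frame(n);h=cv2.cvtColor(f['img'],cv2.COLOR_RGB2HSV);m=cv2.inRange(h,(100,150,40),(122,255,255))
    k,l,st,c=cv2.connectedComponentsWithStats(m)
    print(n,[c[i].round(1).tolist() for i in range(1,k) if st[i,4]>25])
E
```

```text
14.275 [ 0.55009595 -0.18102105  0.30265178]
scene [[233.0, 179.0], [254.9, 197.3], [312.1, 240.3], [335.2, 275.5]]
side [[224.2, 125.5], [241.0, 158.3], [319.0, 305.4], [366.6, 358.9]]
```

View pics/end.png

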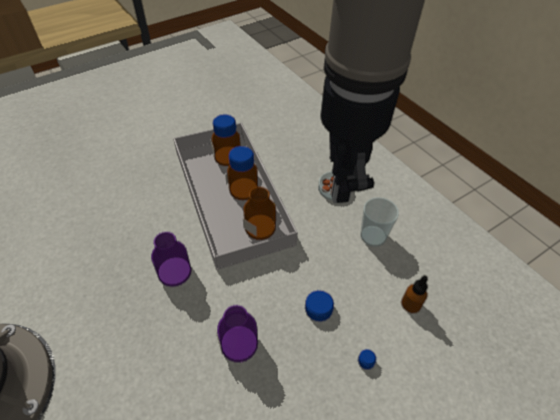

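The arm is raised, everything is where it was, and all the caps are at their original pixels.

```bash
python3 -c "
from bench import r
print(r.hand_in())"
```

```text
the job is handed in; nothing more can be done
None
```

I pointed at both targets in the order asked, with the fingers shut and straight down, and handed the job in at about 14.3 s; no verdict was reported.

- **Open bottle:** it is the amber one at the caps end of the tray. The tool was at (0.561, 0.033, 0.134), about 25 mm above the mouth, for about 2.8 s.
- **Wide cap:** the tool was at (0.550, −0.181, 0.053), about 26 mm above the cap's top, for about 2.8 s.
- **Finish:** fingertips at z = 0.303 m, above the wide cap.

**Last checks:** all four blue caps are at their starting pixels to within 0.1 px in both views, and nothing else looks moved in the side view. Force readings stayed at noise level, under 2 N.

**What disagreed:**
- The wrist-camera fix of the wide cap was about 5 mm off the two-view fix, taken while the arm was still settling. I went with the two-view fix.
- A single-view mouth estimate differed by about 4 mm in x.
- The blue mask found nothing in the wrist image, so I read those pixels by eye.

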